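# Level the kitchen balance

### The arm

A 6-joint arm with a two-finger parallel gripper is mounted at the origin on the work surface. World frame = base frame: x ahead of the robot, y to its left, z up, the work surface at z = 0. Lengths are in mm, angles in rad, forces in N, time in s.
With the tool pointing down it reaches from about 375 to 825 mm from the base axis. Payload 5.5 kg.
Tool frame: the origin (TCP) lies midway between the tips of the shut fingers; the grasp point (between the pads) lies 19 mm behind it; z points along the fingers, y is the line along which they close (so a half turn about z gives the same grasp; the last joint's range is limited). The gripper opens to 85 mm and grips with 20 to 120 N. Pads are 22 mm wide; open, the fingers measure 114 mm over their backs; the gripper's body (76 mm by 85 mm) begins 54 mm behind the grasp point. The pads swing forward as they close: fully open they stand 13 mm farther back than shut.
Start: joints at [-1.263, 0.314, -0.047, 1.21, 0, 1.571], TCP at [181.774, -571.798, 231.299] pointing down, gripper open.
Joint ranges: [-2.67, 2.67], [-0.69, 1.73], [-1.03, 1.25], [-2.08, 2.16], [-1.42, 1.45], [-3.14, 3.14]. Speed limits (rad/s): [2.39, 2.39, 3.01, 3.14, 3.14, 3.14].

### API

Orientations are given as [roll, pitch, yaw] about the fixed x, y, z axes, in that order (R = Rz(yaw) Ry(pitch) Rx(roll)).
In Python, from bench import env, kinematics, telemetry, imaging, spotter gives the robot as it stands. Calls block until the motion is done:
- env.move_ptp(position, orientation): joint-space move of the TCP to a pose.
- env.move_straight(position, orientation=None, speed=150, max_force=None): straight line of the TCP; orientation=None keeps the orientation; speed is the mean speed in mm/s. With max_force (N) it stops when the force on the tool has changed by that much, and returns True; else False.
- env.move_joints(angles): joint-space move.
- env.move_gripper(opening, force=None): finger opening in mm; force is the grip in N (None keeps the last); returns when the fingers have stopped.
- env.dwell(seconds).
- kinematics.ik(position, orientation): joint angles nearest the present ones, or None.
- telemetry.sense(): the state.
- imaging.get_image(name): name is "scene" or "top" or "wrist"; returns a dict with "img" (480x640x3 uint8, red, green, blue), "range_z" (480x640 float32, mm along the optical axis (not along the pixel's ray), 0 where there is no reading), "fx", "fy", "cx", "cy" (pixels), "view" (4x4, takes a point from world to camera coordinates). Camera axes: x right, y down, z forward; pixel columns grow to the right and rows downward; lengths in mm; the calibration is good to about 2 mm. A picture is of the moment at which its call begins.
A pose or a line that the arm cannot do raises env.IKError and nothing moves.
- env.sign_off(): hands the job in; it is judged then, once.
Trained networks look in a picture, given as the dict that the camera call returned (one of the last four; its "shot" number tells which), for a name from the list of things; names that differ only in an ending like _2 or _b are one class to them, and where a whole thing is asked for, a point or a joint stands for the part that bears it (a point fixed in the world has none). Each returns a list of dicts, best first, with "conf" (0 to 1); they miss things now and then, are a little off and sometimes report something else, mostly with a low value. They report only what shows in the picture. A call takes as long as a camera call. They do not tell look-alikes from the thing itself.
- spotter.recognise(picture, label): "location" ([column, row] in pixels, amid what is visible of it).
The state is a dict: "t": time; "qpos": joint angles; "qvel": joint speeds; "joint_efforts": joint torques, N m; "eef_pos": TCP position; "eef_rot": TCP orientation; "contact_force": force on the tool from outside, world axes, zero at the start; "ft_torque": the same for the moment, N m; "opening": finger opening in mm; "gripper_force": force on a finger pad.
Only numpy, scipy, OpenCV 4.12 (cv2) and the standard library are available. Lean on these libraries where they do the work, as an engineer would, in place of code of your own. Each camera call takes 0.05 s, during which the arm holds its last target. There are 200 camera calls.

### The job

In the kitchen being cleared, three sealed containers of dry goods stand in the two pans of the kitchen balance, and the pan with the big canister is too heavy. Pick up the smaller container standing beside the big canister, keep it upright, and set it down gently in the other pan, next to the one already there, so that both pans sit level; leave the canister and the other container in their pans.

Things in the scene. Friction and masses are not known exactly. Their poses are not given: they have to be found in the camera images.
- left_pan (a point): Centre of the inner floor of the balance's left (+y) pan: a level steel tray 240 mm (x) by 160 mm (y), walls 4 mm, rim 12 mm over the floor; z up. Starts low, holding the big steel canister (100 mm wide, 92 tall, 300 g, not to be moved) in one x half and the jar in the other, either way round. Pans move only up and down, oppositely, 15 mm at most from level (floors 94 mm above the table).
- right_pan (a point): Centre of the inner floor of the right (-y) pan, the same tray and axes, 250 mm from the left one; z up. Starts high (at its stop), holding only the tin, up to 55 mm from the centre along x, which leaves room for the jar on the longer free side. About 90 g of difference drives the pans to their stops; 10 g lowers a pan by 1.6 mm. A white post between the pans reaches rim height.
- jar: White stoneware jar with a cork lid: a plain upright cylinder 62 mm across and 62 mm tall, with a cork 52 mm across above it, 80 mm tall in all, 200 g. Origin at the centre of its underside, z up.
- tin: Small plain steel tin: an upright cylinder 48 mm across and 58 mm tall with a narrower lid, 38 mm across, 62 mm tall in all, 100 g. Origin at the centre of its underside, z up. The canister weighs as much as the jar and the tin together (each to within 3 percent).
Mind the look-alikes: they are no part of the job. Leave any blue look-alike of the jar alone.

How it is judged (in metres and radians):
At the end, for the whole second after the job is handed in: Jar and tin both stand upright (within 10 degrees) and at rest on the floor of the right pan, and the two pans sit level: their floors differ by less than 10 mm in height (the canister alone in the left pan balances them) (z of left_pan in the frame of right_pan between -0.01 and 0.01 m and x of jar in the frame of right_pan between -0.11 and 0.11 m and y of jar in the frame of right_pan between -0.08 and 0.08 m and z of jar in the frame of right_pan between -0.01 and 0.01 m and x of tin in the frame of right_pan between -0.11 and 0.11 m and y of tin in the frame of right_pan between -0.08 and 0.08 m and z of tin in the frame of right_pan between -0.01 and 0.01 m and angle between each of jar, tin's own z axis and vertical below 0.17 rad and linear speed of each of jar, tin below 0.02 m/s); the robot touches nothing.
It fails at once if the jar or the tin is tipped over (more than 40 degrees from upright) (angle between any of jar, tin's own z axis and vertical above 0.7 rad).
It fails at once if the jar or the tin is dropped (moves faster than 0.8 m/s while not held, a fall of more than about 30 mm) ((contact force between the fingers and jar below 0.05 N and linear speed of jar above 0.8 m/s) or (contact force between the fingers and tin below 0.05 N and linear speed of tin above 0.8 m/s)).
It also fails if it takes over 38 s, if anything falls off the work surface, if the arm or the gripper's body presses on something with over 40 N, if the wrist force passes 120 N, or if a joint passes its speed limit or range.

## Working session

There is one attempt and no reset: what is moved stays moved. The work goes in short steps, each a Python script; the robot and the scene stay as the last script left them, time stands still between calls to the robot, and variables do not carry over. Pictures are saved under pics/ and viewed, at most 10 in all, crops included, and the job is handed in when it is done.

```bash
mkdir -p pics
cat > h.py <<'E'
import numpy as np, cv2
from bench import env, kinematics, telemetry, imaging, spotter
def cloud(p):
    z=p["range_z"].astype(float); v,u=np.mgrid[:480,:640]
    c=np.stack([(u-p["cx"])/p["fx"]*z,(v-p["cy"])/p["fy"]*z,z,np.ones_like(z)],-1)
    w=(c@np.linalg.inv(np.array(p["view"])).T)[...,:3]; w[z<=0]=np.nan
    return w
E
python3 - <<'E'
from h import *
ims=[]
for n in ["scene","top"]:
    p=imaging.get_image(n); w=cloud(p); ims.append(p["img"])
    for l in ["jar","tin","left_pan","right_pan"]:
        for d in spotter.recognise(p,l)[:4]:
            u,v=map(int,np.round(d["location"])); print(n,l,(u,v),round(d["conf"],2),w[v,u].round(),p["img"][v,u])
    cv2.imwrite(f"pics/{n}0.png",p["img"][...,::-1])
    np.save(n+"_w.npy",w)
print(telemetry.sense()["t"])
E
```

```text
scene jar (351, 192) 0.86 [350. 173.  59.] [ 68  89 138]
scene jar (438, 208) 0.83 [535. 195. 142.] [150 126 100]
scene jar (370, 152) 0.63 [279. 263.  73.] [ 69  89 139]
scene jar (309, 205) 0.56 [365.  80.  80.] [ 74 124 206]
scene tin (292, 277) 0.95 [562. -50. 166.] [189 185 178]
scene left_pan (436, 275) 0.92 [592. 155.  78.] [147 141 135]
scene left_pan (293, 276) 0.36 [562. -49. 167.] [213 207 201]
scene right_pan (289, 313) 0.87 [564. -60. 109.] [151 145 139]
top jar (187, 367) 0.83 [259. 265.  80.] [ 56 104 208]
top jar (234, 324) 0.75 [327. 192.  79.] [ 52 102 207]
top jar (301, 311) 0.75 [346.  84.  81.] [ 53 103 207]
top jar (221, 202) 0.67 [508. 202. 160.] [232 174 110]
top tin (379, 182) 0.63 [534. -38. 170.] [100  97  98]
top left_pan (241, 195) 0.94 [541. 183.  79.] [128 119 116]
top right_pan (385, 198) 0.67 [519. -51. 133.] [110 103 102]
top right_pan (243, 196) 0.65 [539. 180.  79.] [125 118 115]
0.5
```

View pics/scene0.png

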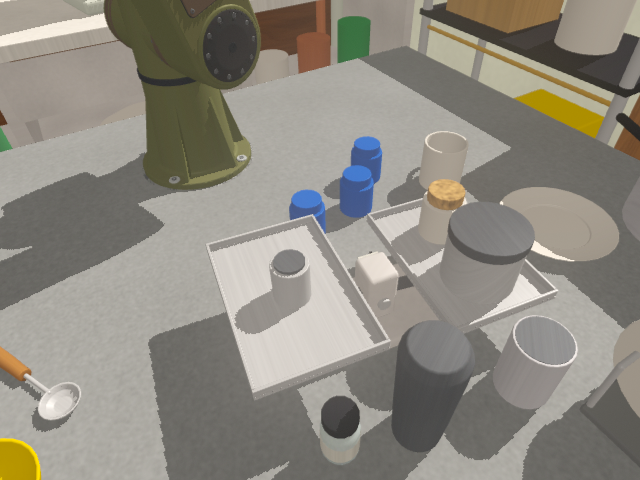

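View pics/top0.png

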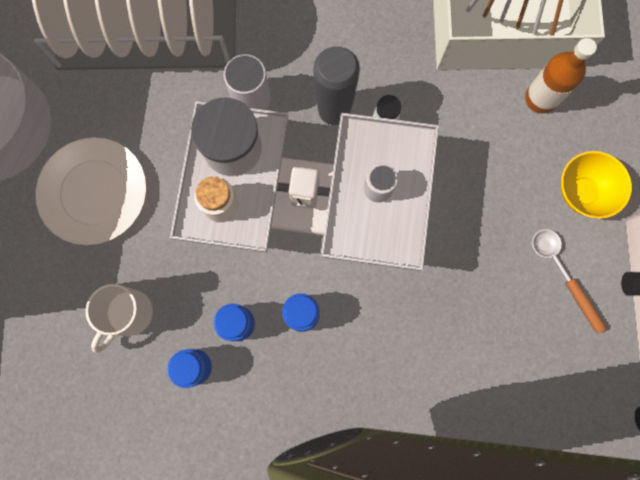

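Candidates for the jar (top image): white with cork (213,195), and blue look-alikes at (234,323), (301,312) and (188,368). The mug at (120,312) is also whitish. The description picks the white cork-lidded one beside the canister. Next I'll measure it and check a close crop.

Run:
```python
from h import *
w=np.load("top_w.npy")
im=cv2.imread("pics/top0.png"); cv2.imwrite("pics/crop1.png",cv2.resize(im[90:280,160:450],None,fx=2.7,fy=2.7,interpolation=cv2.INTER_CUBIC))
def circ(n,u0,u1,v0,v1,z0,z1):
    r=w[v0:v1,u0:u1].reshape(-1,3); r=r[(r[:,2]>z0)&(r[:,2]<z1)]
    (c,rad)=cv2.minEnclosingCircle(r[:,:2].astype(np.float32)); print(n,len(r),np.round(c,1),round(rad,1),"z",np.median(r[:,2]).round(1),"mean",r[:,:2].mean(0).round(1))
circ("cork",185,240,170,225,152,166)
circ("canister",185,265,90,180,164,180)
circ("tin",355,405,155,210,166,176)
def pan(n,u0,u1,v0,v1,z0,z1):
    r=w[v0:v1,u0:u1].reshape(-1,3); r=r[(r[:,2]>z0)&(r[:,2]<z1)]
    print(n,len(r),cv2.minAreaRect(r[:,:2].astype(np.float32)),np.median(r[:,2]))
pan("L",160,292,95,255,72,96); pan("R",312,445,105,275,102,126)
pan("Rfloor",312,445,105,275,104,113)
```

```text
cork 879 [523.7 216.7] 26.1 z 158.7 mean [523.  216.3]
canister 3330 [622.4 198.2] 51.9 z 170.7 mean [621.  197.9]
tin 650 [539.9 -43. ] 23.7 z 170.0 mean [539.4 -42.9]
L 8334 ((587.224609375, 185.5008544921875), (187.26419067382812, 272.7254943847656), 81.45264434814453) 79.25096821627375
R 13930 ((548.095947265625, -30.969818115234375), (194.74090576171875, 260.6502685546875), 81.30787658691406) 108.95504218935952
Rfloor 12257 ((547.79833984375, -29.697425842285156), (191.9717559814453, 261.4989929199219), 82.09365844726562) 108.71516621983415
```

View pics/crop1.png

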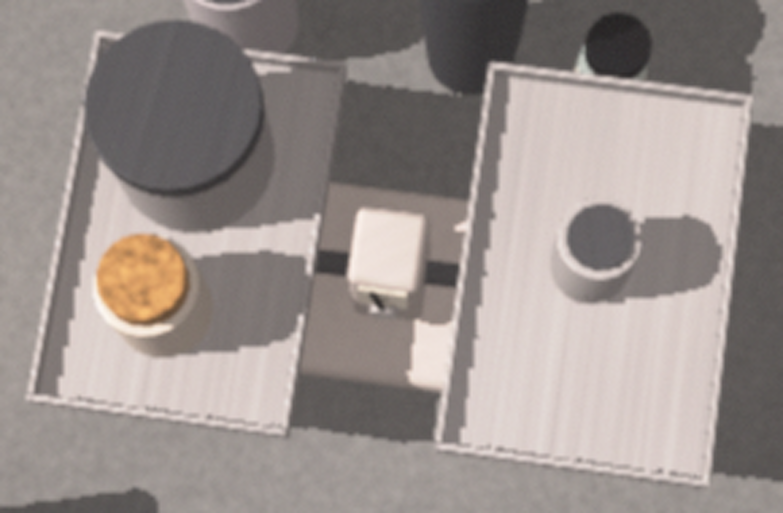

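The crop confirms a white jar with a cork lid at crop (145,280), beside the canister at (175,105). The tin is at (600,240), alone in the right pan. I'll get the pan frames from the rim corners.

Run:
```python
from h import *
p=imaging.get_image("top"); Vi=np.linalg.inv(np.array(p["view"]))
def ray(c,z):
    u,v=c[0]/2.7+160,c[1]/2.7+90
    d=Vi[:3,:3]@np.array([(u-p["cx"])/p["fx"],(v-p["cy"])/p["fy"],1]);o=Vi[:3,3]
    return (o+d*(z-o[2])/d[2])[:2]
for n,cs,z in [("L",[(97,33),(345,65),(287,433),(28,398)],91),("R",[(490,65),(750,98),(708,483),(438,450)],121)]:
    P=np.array([ray(c,z) for c in cs]); c=P.mean(0)
    ex=(P[0]+P[1]-P[2]-P[3])/2; ey=(P[0]+P[3]-P[1]-P[2])/2
    a=np.arctan2(ex[1],ex[0]); R=np.array([[np.cos(a),-np.sin(a)],[np.sin(a),np.cos(a)]])
    print(n,c.round(1),np.linalg.norm(ex).round(1),np.linalg.norm(ey).round(1),"yaw",a.round(3),np.arctan2(-ey[0],ey[1]).round(3))
    for m,q in [("jar",(523.5,216.5)),("can",(622,198)),("tin",(540,-43))]: print(m,((np.array(q)-c)@R).round(1))
    if n=="R":
        for x in (-55,-60,-65): print(x, (c+R@np.array([x,0])).round(1))
s=telemetry.sense(); print(s["eef_rot"],s["t"])
a=-0.13
for q in [(523.5,216.5),(490,-30)]:
    for y in (a,a+np.pi/2,a-np.pi/2,a+np.pi):
        for z in (230,106): print(q,round(y,2),z,kinematics.ik([*q,z],[np.pi,0,y]))
```

```text
L [572.8 200. ] 236.6 158.7 yaw -0.151 -0.148
jar [-51.2   8.9]
can [48.9  5.4]
tin [   4.  -245.2]
R [535.1 -46.3] 236.9 157.2 yaw -0.146 -0.141
jar [-49.8 258.3]
can [ 50.4 254.4]
tin [4.4 4. ]
-55 [480.7 -38.3]
-60 [475.7 -37.6]
-65 [470.8 -36.9]
[-3.14156253e+00 -5.08282339e-05  3.07806637e-01] 0.55
(523.5, 216.5) -0.13 230 [ 0.39214329  0.25085918 -0.13346478  1.18647237  0.         -2.61944937]
(523.5, 216.5) -0.13 106 [ 0.39214329  0.33185692 -0.31926015  0.91967926  0.         -2.61944937]
(523.5, 216.5) 1.44 230 [ 0.39214329  0.25085918 -0.13346478  1.18647237  0.          2.09293962]
(523.5, 216.5) 1.44 106 [ 0.39214329  0.33185692 -0.31926015  0.91967926  0.          2.09293962]
(523.5, 216.5) -1.7 230 [ 0.39214329  0.25085918 -0.13346478  1.18647237  0.         -1.04865304]
(523.5, 216.5) -1.7 106 [ 0.39214329  0.33185692 -0.31926015  0.91967926  0.         -1.04865304]
(523.5, 216.5) 3.01 230 [ 0.39214329  0.25085918 -0.13346478  1.18647237  0.          0.52214329]
(523.5, 216.5) 3.01 106 [ 0.39214329  0.33185692 -0.31926015  0.91967926  0.          0.52214329]
(490, -30) -0.13 230 [-0.06114816  0.10941211 -0.30523004  1.15615418  0.         -3.07274082]
(490, -30) -0.13 106 [-0.06114816  0.20115293 -0.49575732  0.87388607  0.         -3.07274082]
(490, -30) 1.44 230 [-0.06114816  0.10941211 -0.30523004  1.15615418  0.          1.63964816]
(490, -30) 1.44 106 [-0.06114816  0.20115293 -0.49575732  0.87388607  0.          1.63964816]
(490, -30) -1.7 230 [-0.06114816  0.10941211 -0.30523004  1.15615418  0.         -1.50194449]
(490, -30) -1.7 106 [-0.06114816  0.20115293 -0.49575732  0.87388607  0.         -1.50194449]
(490, -30) 3.01 230 [-0.06114816  0.10941211 -0.30523004  1.15615418  0.          0.06885184]
(490, -30) 3.01 106 [-0.06114816  0.20115293 -0.49575732  0.87388607  0.          0.06885184]
```

Run:
```python
from h import *
o=[np.pi,0,np.pi-0.146]
env.move_ptp([523.5,216.5,250],o); env.move_gripper(85)
print(env.move_straight([523.5,216.5,180],o,speed=150))
print(env.move_straight([523.5,216.5,100],speed=80,max_force=12))
s=telemetry.sense(); print(s["t"],s["eef_pos"],s["contact_force"])
p=imaging.get_image("scene"); cv2.imwrite("pics/pre.png",p["img"][100:350,250:600,::-1].repeat(2,0).repeat(2,1))
```

```text
False
False
5.55 [524.0083638  216.69385018 100.59939269] [ 0.85130191  0.29940773 -0.20893574]
```

View pics/pre.png

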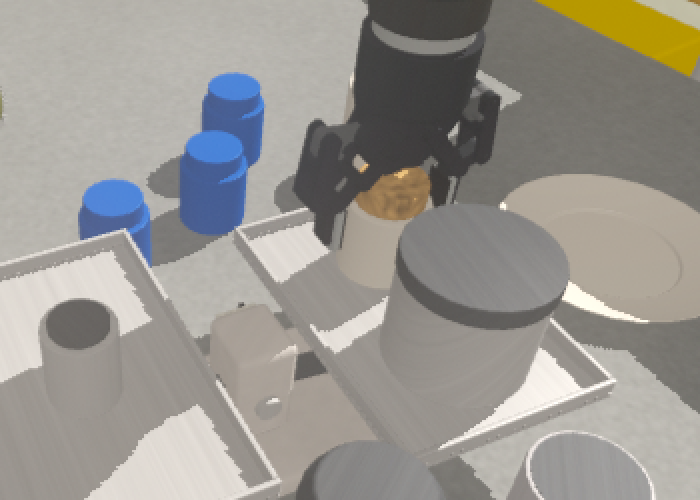

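The open fingers straddle the white jar at crop (385,220) and clear the canister at (480,270). Next: close and lift.

Run:
```python
from h import *
env.move_gripper(50,force=40)
s=telemetry.sense(); print(s["opening"],s["gripper_force"],s["eef_pos"],s["contact_force"])
e=s["eef_pos"]
env.move_straight([523.5,216.5,115],speed=40)
env.move_straight([523.5,216.5,230],speed=150)
s=telemetry.sense(); print(s["t"],s["opening"],s["gripper_force"],s["contact_force"])
o=[np.pi,0,np.pi-0.146]
env.move_straight([470.8,-36.9,230],o,speed=150)
p=imaging.get_image("scene"); cv2.imwrite("pics/carry.png",p["img"][...,::-1])
w=np.load("top_w.npy")
s=telemetry.sense(); print(s["t"],s["eef_pos"],s["contact_force"])
```

```text
61.00210986773466 43.41734976042062 [523.89512691 216.74164836 100.85076474] [-0.71935701 -0.21064975  6.58842975]
7.3917 61.069767497359095 43.77251772210002 [-0.20310228 -0.79257698 -2.25579205]
9.3167 [470.92746264 -36.36339979 229.95980563] [-0.85405114  0.26153504 -1.54140332]
```

View pics/carry.png

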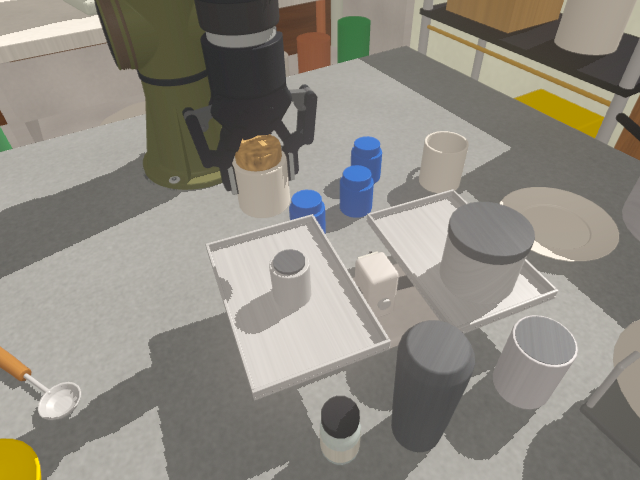

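The jar is held upright at (262,175), and the canister and tin haven't moved. Next: lower it into the right pan.

Run:
```python
from h import *
env.move_straight([470.8,-36.9,140],speed=120)
print(env.move_straight([470.8,-36.9,116.5],speed=20,max_force=12))
env.dwell(0.4)
s=telemetry.sense(); print(s["t"],s["eef_pos"],s["contact_force"])
p=imaging.get_image("scene"); cv2.imwrite("pics/low.png",p["img"][150:400,180:530,::-1].repeat(2,0).repeat(2,1))
w=cloud(imaging.get_image("top")); 
r=w[110:270,325:430].reshape(-1,3); r=r[(r[:,2]>85)&(r[:,2]<113)]; print("R floor",np.median(r[:,2]),len(r))
l=w[180:250,225:270].reshape(-1,3); l=l[(l[:,2]>70)&(l[:,2]<115)]; print("L floor",np.median(l[:,2]),len(l))
```

```text
False
11.9417 [470.90831572 -36.93305269 116.56150774] [ 0.66683268 -0.84640667  1.0617877 ]
R floor 94.76789676574163 3797
L floor 93.18493251854204 3047
```

View pics/low.png

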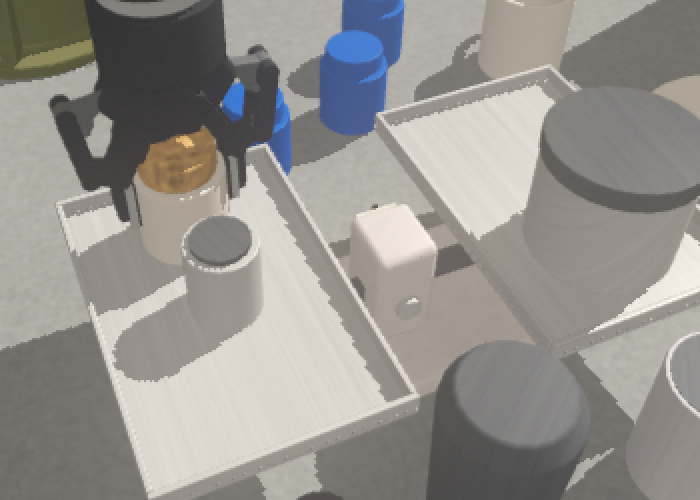

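The jar stands in the right pan at crop (180,205), behind the tin at (222,270). The pans are nearly level at 94.8 and 93.2 mm, so it's time to release.

Run:
```python
from h import *
env.move_gripper(80)
env.move_straight([470.8,-36.9,150],speed=60); env.move_straight([470.8,-36.9,260],speed=150)
env.move_joints(np.array(telemetry.sense()["qpos"])+[-0.9,0,0,0,0,0]); env.dwell(0.5)
p=imaging.get_image("scene"); cv2.imwrite("pics/end.png",p["img"][...,::-1])
w=cloud(imaging.get_image("top"))
r=w[110:270,325:430].reshape(-1,3); r=r[(r[:,2]>75)&(r[:,2]<113)]; print("R floor",np.median(r[:,2]),len(r))
l=w[180:250,225:270].reshape(-1,3); l=l[(l[:,2]>70)&(l[:,2]<115)]; print("L floor",np.median(l[:,2]),len(l))
s=telemetry.sense(); print(s["t"],s["contact_force"],s["opening"])
```

```text
R floor 96.43684981414088 11772
L floor 91.39596551499568 3064
16.0833 [-0.31701148 -0.46060341  0.11582771] 79.99965979483171
```

View pics/end.png

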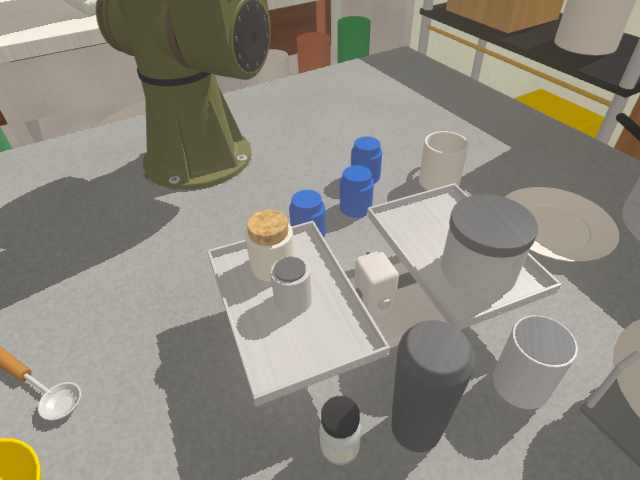

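The jar at (268,245) and the tin at (290,285) both stand upright in the right pan. The floors differ by about 5 mm, which fits the 3 percent mass tolerance, and the arm is clear.

```bash
python3 -c "
from h import *
print(env.sign_off())"
```

```text
the job is handed in; nothing more can be done
None
```

The jar now stands upright beside the tin in the right pan, the two pan floors measured about 5 mm apart (limit 10 mm), and the job was handed in at about 16 s of the 38 s allowed; no verdict was returned.

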